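Index a model-making turntable and lock it with its pin

ROBOT

A 6-joint arm with a two-finger parallel gripper is mounted at the origin on the work surface. World frame = base frame: x ahead of the robot, y to its left, z up, the work surface at z = 0. Lengths are in m, angles in rad, forces in N, time in s.
With the tool pointing down it reaches from about 0.375 to 0.975 m from the base axis. Payload 3.8 kg.
Tool frame: the origin (TCP) lies on the mounting face of the last link; the fingertips stand 173 mm ahead of it and the grasp point (between the pads) lies 155 mm ahead of it; z points along the fingers, y is the line along which they close (so a half turn about z gives the same grasp; the last joint's range is limited). The gripper opens to 85 mm and grips with 20 to 120 N. Pads are 22 mm wide; open, the fingers measure 114 mm over their backs; the gripper's body (76 mm by 85 mm) begins 54 mm behind the grasp point. The pads swing forward as they close: fully open they stand 13 mm farther back than shut.
Start: joints at [-0.037, 0.264, 1.604, -0, 1.274, -0.037], TCP at [0.675, -0, 0.405] pointing down, gripper open.
Joint ranges: [-2.63, 2.63], [-0.94, 2.18], [0.31, 2.57], [-1.31, 4.45], [0, 2.66], [-2.55, 2.55]. Speed limits (rad/s): [2.57, 2.57, 3.14, 3.14, 3.14, 3.14].

INTERFACE

Orientations are given as a rotation vector (axis times angle).
In Python, from workcell import bot gives the robot as it stands.
- The arm moves only by the tool drive_tool, never from a script. Its argument "increments" is a list of rows, each an object with "delta_pos": the shift along the tool's x, y, z in mm, a list of three; "turn": the turn about the tool's z in rad; "jaw": the opening, from -1 (shut) to 1 (fully open). A call has 1 to 8 rows; each row shifts and turns the commanded pose from where the row before left it, along the tool's axes as they then stand; what a row does not reach is not made up. A row lasts 1/12 s, in which the tool goes at most 41.7 mm and 7.16 degrees, less where a joint would pass 70% of its speed; a pose out of reach is approached as far as the arm can. A call is refused whole if a number of a shift passes 41.7 or a number of a turn 0.125, either way. A call with a gripper value outside its range is refused whole. The fingers move at their own pace and stop on an object; "grip_force" is the grip in N (left out, the last holds). Time passes only in rows, so rows that do not move let the fingers close. It gives the time, the measured TCP pose, the force, the opening and the grip force at its end, in the units of the state.
- bot.read_state(): the state, without advancing time (a new reading comes with each control period).
- bot.read_camera(name): name is "scene" or "side" or "wrist"; returns a dict with "pixels" (384x512x3 uint8, red, green, blue), "fovy" (degrees; the focal length in pixels is half the picture's height over the tangent of half this angle, whatever the lens; pixels are square), "cx", "cy" (the principal point, pixels), "k1" (the pictures are not rectified: a ray, as slopes to the right and down, at radius r is drawn at 1 + k1 r^2 times it, then the intrinsics apply), "camera_from_world" (4x4, takes a point from world to camera coordinates); the wrist camera has in their place "hand_eye" (4x4, takes a point from camera to tool coordinates, whose origin is the TCP and whose axes are the flange's). Camera axes: x right, y down, z forward; pixel columns grow to the right and rows downward; lengths in m; the calibration is good to about 2 mm. A picture is of the moment at which its call begins: read the wrist's pose just before it. There is no depth.
- bot.finish_job(): hands the job in; it is judged then, once.
The state is a dict: "time": time; "q": joint angles; "joint_vel": joint speeds; "joint_torque": joint torques, N m; "tool_pos": TCP position; "tcp_rot": TCP orientation; "wrist_force": force on the tool from outside, world axes, zero at the start; "torque": the same for the moment, N m; "width": opening from 0.0 (shut) to 1.0 (fully open); "grip_force": force on a finger pad.
Only numpy, scipy, OpenCV 4.12 (cv2) and the standard library are available. Lean on these libraries where they do the work, as an engineer would, in place of code of your own. Each camera call takes 0.05 s, during which the arm holds its last target. There are 200 camera calls.

TASK

First push the turntable round by its upright handles until the hole in its metal tab is at the fixed pointer, with the pin still in its block. Then take the steel index pin (the one with a square head and a collar) from the block, put it through the tab's hole and, pressing lightly, feel slowly anticlockwise (seen from above), a centimetre or so, for the bush hidden underneath, taking the table along with the pin, until the pin drops fully home with its collar down on the tab; let go of it. Do not force anything and leave the other things where they are.

Things in the scene. Friction and masses are not known exactly. Their poses are not given: they have to be found in the camera images.
- fixture: rotary drilling fixture fixed to the table: round plywood base board 310 mm diameter, 18 mm thick; origin at the centre of its underside, on the turntable's vertical axis, z up. Its +x axis points from the turntable axis to the pointer.
- pointer (a point): dark line on top of the fixed pointer, an aluminium block 14 x 24 mm, 48 mm tall over the table, at 140 to 154 mm from the axis; this point is on the line, 52 mm up, 140 mm from the axis
- shoe_top (a point): a fixed steel shoe under the tab's path at the pointer, 44 mm radially x 84 mm sideways; this point is on the pointer's line, 105 mm from the axis, at the height of the shoe's flat top (38 mm up). Its round bush hole (13.5 mm wide, 17 mm deep, chamfered) was clamped by eye: unmeasured, 4 to 16 mm anticlockwise of this point along the 105 mm circle. The shoe does not move
- index_point (a point): fixed point on the pointer's line, 105 mm from the turntable axis, at the height of the tab's upper face (52 mm above the fixture's origin): where the tab's hole is to be brought
- turntable: plywood disc 170 mm diameter, underside 40 mm and upper face 52 mm above the table, turning freely about the fixture's vertical axis with light friction (about 2 N at a handle; it stays where left). Origin on the axis at its underside; +x points to the tab's hole. At the start the hole stands 0.8 to 2.4 rad anticlockwise (seen from above) of the pointer
- tower_top (a point): top of a stepped wooden model tower glued on the disc's centre: 80 mm diameter at its foot, 36 mm at its top, 44 mm tall above the disc
- tab_hole (a point): centre of the 14 mm through-hole in the turntable's aluminium tab, at the tab's upper face (52 mm above the table), 105 mm from the axis. The tab is 46 mm wide, 12 mm thick and reaches to 130 mm from the axis
- handle1 (a point): top of a round wooden handle post, 12 mm diameter, standing 50 mm above the disc, 72 mm from the axis, 100 degrees anticlockwise of the tab's hole
- handle2 (a point): top of an equal handle post, opposite the tab's hole (180 degrees)
- handle3 (a point): top of an equal handle post, 260 degrees anticlockwise of the tab's hole
- pin_block: fixed wooden block 160 x 52 x 40 mm tall with three holes in a row along its x axis, 50 mm apart, 32 mm deep; origin at the centre of its underside. It holds the index pin and two dowels, in any order.
- index_pin: steel index pin, 0.12 kg, upright in the block: round shank 12 mm diameter, 30 mm long with a 1 mm chamfer at its lower end; collar 30 mm diameter, 5 mm thick; square head 22 x 22 mm, 40 mm tall (sides along the pin's x and y, which at the start lie along the block's). Origin at the lower end, z up
- pin_collar (a point): centre of the collar's underside, 30 mm above the pin's lower end. With the shank's end on top of the shoe, the collar is 16 mm above the tab; fully home it lies on the tab; in the block it lies on the block
- dowel1: plain round wooden dowel, 12 mm diameter, 80 mm long, no collar, standing in a hole of the pin block; origin at its lower end. Leave alone.
- dowel2: a second plain wooden dowel, the same as dowel1. Leave alone.
- offcut: wooden offcut 45 x 22 x 12 mm lying on the fixture's base board, lower than the turntable. Leave alone.
- glue: white glue bottle, 44 mm diameter, 120 mm tall; origin at its foot. Leave alone.
- spray: spray can, 66 mm diameter, 170 mm tall; origin at its foot. Leave alone.
- wood_block: wooden block 100 x 90 x 70 mm tall; origin at its foot. Leave alone.
- screwdriver: screwdriver lying on the table. Leave alone.
There are look-alikes about, which are no part of the job. Of the things that look like the index_pin, the smaller one is meant.

How it is judged:
On the way, in this order (a step that is already met when the one before it is completed fails the run):
1. the turntable has been pushed round so that the tab's hole is within 6 mm of the pointer's line, at rest, with the index pin still in its block (horizontal distance between tab_hole and index_point below 0.006 m and angular speed of turntable below 0.1 rad/s and distance of pin_collar from where it was at the start of the episode below 0.015 m), for 0.2 s.
2. the index pin is home through the tab in the bush (distance between pin_collar and tab_hole below 0.004 m and angle between index_pin's own z axis and vertical below 0.06 rad and horizontal distance between tab_hole and index_point below 0.02 m), for 0.2 s.
At the end, for the whole second after the job is handed in: The index pin stands upright (within 0.06 rad) in the tab's hole and the bush below, its collar's underside within 4 mm of the hole's mouth, the hole within 20 mm of the pointer's line, pin and turntable at rest (all of step 2 and linear speed of index_pin below 0.02 m/s and angular speed of turntable below 0.05 rad/s); the robot touches nothing.
It fails at once if before it is home, the pin is pressed against the fixture, turntable or shoe with more than 25 N (contact force between index_pin and fixture above 25 N and distance between pin_collar and tab_hole above 0.004 m).
It fails at once if the gripper presses on the fixture or turntable with more than 25 N (contact force between any of the fingers, the arm and fixture above 25 N).
It fails at once if another thing is moved by more than 30 mm (the offcut likewise) (distance of any of dowel1, dowel2, offcut, glue, spray, wood_block, screwdriver from where it was at the start of the episode above 0.03 m).
It also fails if it takes over 72 s, if anything falls off the work surface, if the arm or the gripper's body presses on something with over 40 N, if the wrist force passes 120 N, or if a joint passes its speed limit or range.

## Working session

There is one attempt and no reset: what is moved stays moved. The work goes in short steps, Python scripts to look and compute and a tool call to move; the robot and the scene stay as the last step left them, time stands still between calls to the robot, and variables do not carry over. Pictures are saved under pics/ and viewed, at most 10 in all, crops included, and the job is handed in when it is done.

Besides the shell and the picture viewer there is one more tool, called after ">>>" by a JSON object that holds its "api" and its "payload". drive_tool: Moves the arm, as the interface text tells. Its arguments: {"type":"object","properties":{"increments":{"type":"array"},"grip_force":{"type":"number"}},"required":["increments"]}

```bash
mkdir -p pics; ls; cat > h.py <<'E'
import numpy as np, cv2, json
from workcell import bot
from scipy.spatial.transform import Rotation as R
def grab(name,save=None):
    s=bot.read_state(); c=bot.read_camera(name)
    if 'hand_eye' in c:
        T=np.eye(4);T[:3,:3]=R.from_rotvec(s['tcp_rot']).as_matrix();T[:3,3]=s['tool_pos']
        W=T@np.array(c['hand_eye'])
    else: W=np.linalg.inv(np.array(c['camera_from_world']))
    c['W']=W
    if save: cv2.imwrite('pics/'+save,c['pixels'][:,:,::-1]); np.save('pics/'+save+'.npy',np.array([c['fovy'],c['cx'],c['cy'],c['k1'],*W.ravel()]))
    return c
def par(save):
    a=np.load('pics/'+save+'.npy'); return dict(fovy=a[0],cx=a[1],cy=a[2],k1=a[3],W=a[4:].reshape(4,4))
def ray(c,u,v):
    f=192/np.tan(np.radians(c['fovy'])/2)
    x,y=(u-c['cx'])/f,(v-c['cy'])/f; rd=np.hypot(x,y); r=rd
    for _ in range(20): r=rd/(1+c['k1']*r*r)
    k=r/rd if rd>0 else 1
    d=c['W'][:3,:3]@np.array([x*k,y*k,1]); return c['W'][:3,3],d
def atz(c,u,v,z):
    o,d=ray(c,u,v); return o+d*(z-o[2])/d[2]
def proj(c,P):
    f=192/np.tan(np.radians(c['fovy'])/2)
    p=np.linalg.inv(c['W'])@np.append(P,1); x,y=p[0]/p[2],p[1]/p[2]; k=1+c['k1']*(x*x+y*y)
    return np.array([c['cx']+f*x*k,c['cy']+f*y*k])
E
python3 - <<'E'
from h import *
print({k:np.round(v,3) for k,v in bot.read_state().items()})
ims=[grab(n,n+'0.png') for n in('scene','side','wrist')]
for c in ims: print(c['fovy'],c['k1'],np.round(c['W'],3).tolist())
E
```

```text
pics
{'time': np.float64(0.0), 'q': array([-0.037,  0.265,  1.605, -0.   ,  1.274, -0.037]), 'joint_vel': array([-0.   , -0.   , -0.001, -0.001,  0.001,  0.   ]), 'joint_torque': array([ 1.0000e-03, -5.1512e+01, -3.6731e+01, -0.0000e+00,  1.3000e-02,
        0.0000e+00]), 'tool_pos': array([0.675, 0.   , 0.403]), 'tcp_rot': array([-2.22e+00, -2.22e+00,  2.00e-03]), 'wrist_force': array([ 0.669,  0.38 , -0.53 ]), 'torque': array([-0.004,  0.003, -0.009]), 'grip_force': np.float64(0.0), 'width': np.float64(1.003)}
57.64538183255994 -0.10974598478601336 [[-0.785, 0.371, -0.497, 0.987], [0.62, 0.454, -0.64, 0.625], [-0.011, -0.81, -0.586, 0.669], [0.0, 0.0, 0.0, 1.0]]
57.605216303713135 0.027923827825236957 [[0.988, -0.094, 0.123, 0.377], [-0.155, -0.628, 0.763, -0.832], [0.006, -0.773, -0.635, 0.787], [0.0, 0.0, 0.0, 1.0]]
71.17883930260824 -0.055373744801734834 [[1.0, 0.001, -0.003, 0.674], [0.0, -0.949, -0.314, 0.081], [-0.003, 0.314, -0.949, 0.373], [0.0, 0.0, 0.0, 1.0]]
```

View pics/scene0.png

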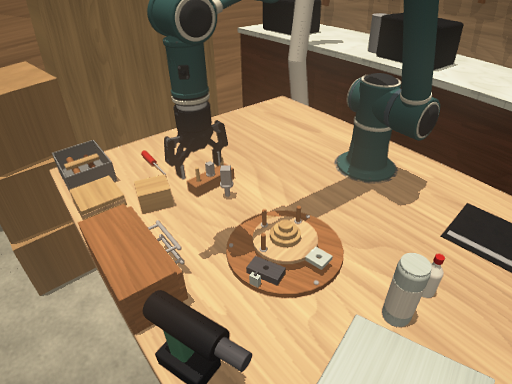

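View pics/wrist0.png

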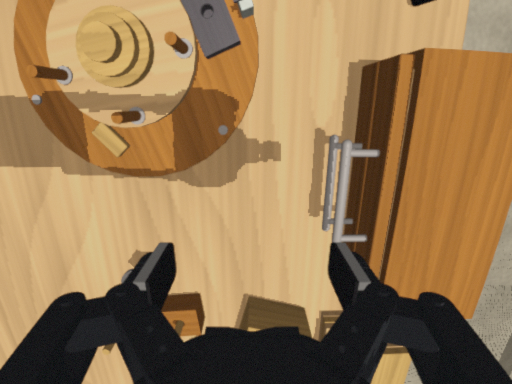

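The scene view shows the turntable (~285,250), shoe (265,270), tab with hole (~318,260) and pin block (~205,180) with the larger look-alike pin next to it (228,180). The wrist view shows the tower (~113,47), handles, shoe (210,20) and pointer (243,8). Next is the side view.

```bash
python3 - <<'E'
import cv2
a=cv2.imread('pics/side0.png');cv2.imwrite('pics/side0b.png',cv2.resize(a,(800,600),interpolation=cv2.INTER_CUBIC))
a=cv2.imread('pics/scene0.png')[140:310,130:360];cv2.imwrite('pics/scene0b.png',cv2.resize(a,None,fx=3.4,fy=3.4,interpolation=cv2.INTER_CUBIC))
E
```

```text
(no output)
```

View pics/side0b.png

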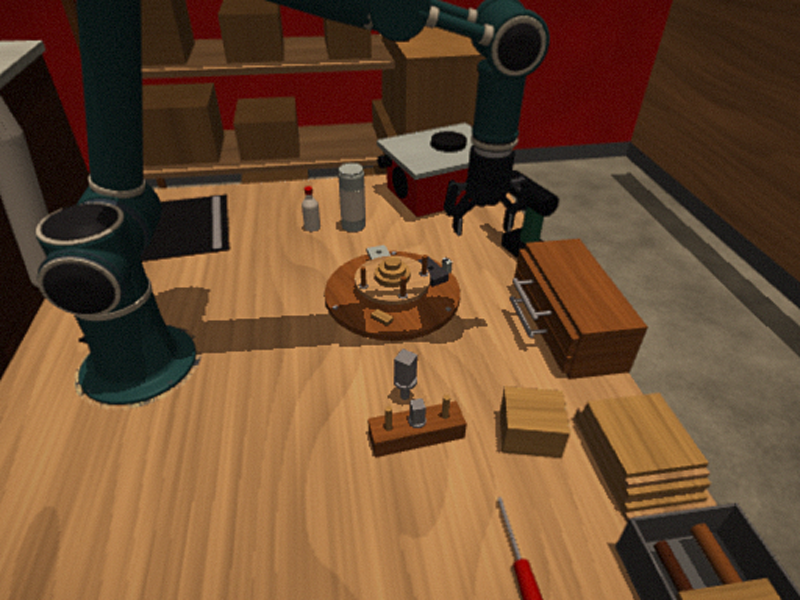

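View pics/scene0b.png

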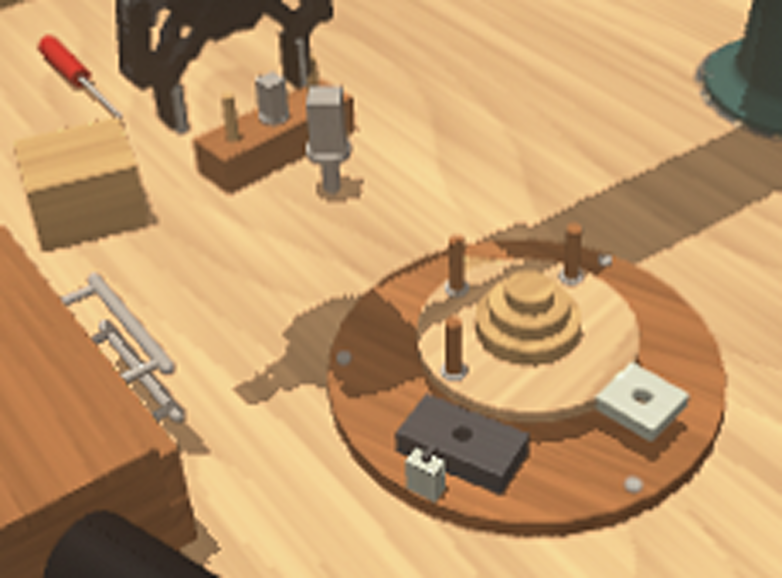

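The pin is in the block's middle hole (side 417,403), with a dowel on either side. The shoe's bush hole can be seen at crop (462,434) and the tab hole at (643,396). I'll fit poses from these pixels.

```bash
cat > fit.py <<'E'
from h import *
from scipy.optimize import least_squares
S=par('scene0.png');D=par('side0.png');Wc=par('wrist0.png')
sc=lambda u,v:(u/3.4+130,v/3.4+140)
sd=lambda u,v:(u/1.5625,v/1.5625)
pol=lambda p,r,a,z:np.array([p[0]+r*np.cos(a),p[1]+r*np.sin(a),z])
d=np.radians
fx=[]
add=lambda c,uv,fn:fx.append((c,np.array(uv),fn))
tower=lambda p:pol(p,0,0,.096)
h=lambda k:(lambda p:pol(p,.072,p[3]+d(k),.102))
hole=lambda p:pol(p,.105,p[3],.052)
bush=lambda p:pol(p,.105,p[2]+p[4],.038)
ptr=lambda p:pol(p,.147,p[2],.048)
add(S,sc(530,285),tower);add(D,sd(392,262),tower);add(Wc,(98,41),tower)
add(S,sc(574,229),h(100));add(S,sc(457,240),h(180));add(S,sc(454,322),h(260))
add(Wc,(38,71),h(100));add(Wc,(118,117),h(180));add(Wc,(172,38),h(260))
add(D,sd(363,270),h(100));add(D,sd(403,281),h(180));add(D,sd(424,262),h(260))
add(S,sc(643,395),hole);add(D,sd(377,251),hole)
add(S,sc(462,434),bush);add(S,sc(426,455),ptr);add(Wc,(243,6),ptr);add(Wc,(208,12),bush)
res=lambda p:np.concatenate([proj(c,f(p))-uv for c,uv,f in fx])
best=min((least_squares(res,[.55,.2,a,a+b,.1],loss='soft_l1') for a in np.arange(-3,3.1,.5) for b in(.8,1.6,2.4)),key=lambda r:r.cost)
p=best.x;print('cx cy thP thTab bushoff',p.round(4),'bush mm',p[4]*105,'rel',p[3]-p[2])
for (c,uv,f),r in zip(fx,best.fun.reshape(-1,2)):print(f(p).round(3),r.round(1))
def tri(obs):
    A=[];b=[]
    for c,uv in obs:
        o,dd=ray(c,*uv);dd/=np.linalg.norm(dd);M=np.eye(3)-np.outer(dd,dd);A.append(M);b.append(M@o)
    return np.linalg.lstsq(np.vstack(A),np.hstack(b),rcond=None)[0]
for n,a,b,z in(('pin',(270,79),(418,403),.085),('dA',(229,99),(446,399),.088),('dB',(313,72),(388,411),.088)):
    print(n,tri([(S,sc(*a)),(D,sd(*b))]).round(4),atz(S,*sc(*a),z).round(4),atz(D,*sd(*b),z).round(4))
print('decoy',tri([(S,sc(325,94)),(D,sd(405,355))]).round(3))
E
python3 fit.py
```

```text
cx cy thP thTab bushoff [0.5279 0.1397 0.2945 1.7468 0.091 ] bush mm 9.55139354072697 rel 1.4522641296755885
[0.528 0.14  0.096] [-0.1 -0.6]
[0.528 0.14  0.096] [-0.  -1.4]
[0.528 0.14  0.096] [0.5 0.3]
[0.46  0.115 0.102] [-0.1 -1.1]
[0.54  0.069 0.102] [-0.3 -0.9]
[0.6   0.14  0.102] [-0.1 -0.9]
[0.46  0.115 0.102] [-5.2  0. ]
[0.54  0.069 0.102] [-0.1  0.7]
[0.6   0.14  0.102] [-0.7 -0.6]
[0.46  0.115 0.102] [-0.3 -2.1]
[0.54  0.069 0.102] [ 0. -3.]
[0.6   0.14  0.102] [ 0.2 -4.6]
[0.509 0.243 0.052] [-0.  -0.8]
[0.509 0.243 0.052] [ 0.5 -0.1]
[0.625 0.179 0.038] [-0.3 -1.1]
[0.669 0.182 0.048] [-3.4 -0.6]
[0.669 0.182 0.048] [ 4.4 -1. ]
[0.625 0.179 0.038] [ 0.2 -0.3]
pin [ 0.511  -0.2541  0.0826] [ 0.5125 -0.2504  0.085 ] [ 0.5109 -0.2563  0.085 ]
dA [ 0.5591 -0.2508  0.0805] [ 0.5639 -0.2394  0.088 ] [ 0.5577 -0.2573  0.088 ]
dB [ 0.4612 -0.2547  0.0716] [ 0.4759 -0.2306  0.088 ] [ 0.4591 -0.2678  0.088 ]
decoy [ 0.505 -0.164  0.106]
```

>>> {"api": "drive_tool", "payload": {"increments": [{"delta_pos": [28, -15, 0], "turn": 0, "jaw": -0.3}, {"delta_pos": [28, -15, 0], "turn": 0, "jaw": -0.3}, {"delta_pos": [28, -15, 0], "turn": 0, "jaw": -0.3}, {"delta_pos": [28, -15, 0], "turn": 0, "jaw": -0.3}, {"delta_pos": [28, -15, 0], "turn": 0, "jaw": -0.3}, {"delta_pos": [0, 0, 10], "turn": -0.12, "jaw": -0.3}, {"delta_pos": [0, 0, 10], "turn": -0.12, "jaw": -0.3}, {"delta_pos": [0, 0, 10], "turn": -0.12, "jaw": -0.3}]}}

```text
time: 0.82
tool_pos: [0.5995, 0.1409, 0.3744]
tcp_rot: [1.778, 2.59, 0.0]
wrist_force: [0.2, 0.1, 0.3]
width: 0.351
grip_force: 0.0
```

>>> {"api": "drive_tool", "payload": {"increments": [{"delta_pos": [0, 0, 6], "turn": -0.12, "jaw": -0.3}, {"delta_pos": [0, 0, 6], "turn": -0.12, "jaw": -0.3}, {"delta_pos": [0, 0, 6], "turn": -0.12, "jaw": -0.3}, {"delta_pos": [0, 0, 6], "turn": -0.12, "jaw": -0.3}, {"delta_pos": [0, 0, 6], "turn": -0.12, "jaw": -0.3}, {"delta_pos": [0, 0, 6], "turn": -0.12, "jaw": -0.3}, {"delta_pos": [0, 0, 6], "turn": -0.12, "jaw": -0.3}, {"delta_pos": [0, 0, 6], "turn": -0.12, "jaw": -0.3}]}}

```text
time: 1.48
tool_pos: [0.5998, 0.14, 0.326]
tcp_rot: [-0.384, -3.117, 0.0]
wrist_force: [0.5, -0.2, -0.4]
width: 0.354
grip_force: 0.0
```

>>> {"api": "drive_tool", "payload": {"increments": [{"delta_pos": [0, 0, 0], "turn": -0.12, "jaw": -0.3}, {"delta_pos": [0, 0, 0], "turn": -0.12, "jaw": -0.3}, {"delta_pos": [0, 0, 0], "turn": 0, "jaw": -0.3}, {"delta_pos": [0, 0, 0], "turn": 0, "jaw": -0.3}]}}

```text
time: 1.82
tool_pos: [0.5999, 0.14, 0.3264]
tcp_rot: [-0.022, -3.141, 0.0]
wrist_force: [-0.1, -0.0, -1.0]
width: 0.347
grip_force: 0.0
```

```bash
python3 - <<'E'
from h import *
c=grab('wrist','w1.png')
print(proj(c,[.6,.14,.102]),proj(c,[.528,.14,.096]),proj(c,[.54,.069,.102]))
E
```

```text
[251.17844175 213.20336326] [249.75110895 117.61430635] [151.35976381 137.17306024]
```

View pics/w1.png

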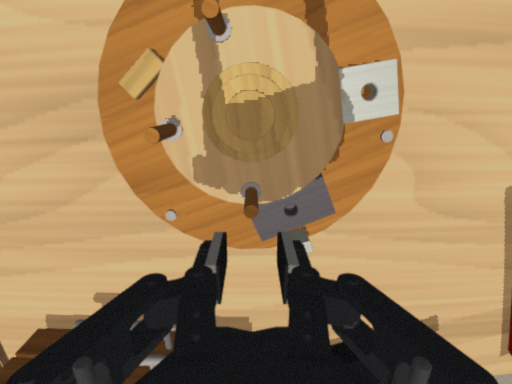

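The wrist view shows handle3's top at (251,211) against a prediction of (251,213), so it's centred between the fingers. The tab hole is at (369,91) and the bush at (291,210). I'll descend and sweep clockwise.

>>> {"api": "drive_tool", "payload": {"increments": [{"delta_pos": [0, 0, 20], "turn": 0, "jaw": -0.3}, {"delta_pos": [0, 0, 25], "turn": 0, "jaw": -0.3}, {"delta_pos": [0, 0, 25], "turn": 0, "jaw": -0.3}, {"delta_pos": [0, 0, 20], "turn": 0, "jaw": -0.3}, {"delta_pos": [0, 0, 0], "turn": 0, "jaw": -0.3}, {"delta_pos": [0.1, -3.6, 0], "turn": 0.05, "jaw": -0.3}, {"delta_pos": [0.1, -3.6, 0], "turn": 0.05, "jaw": -0.3}, {"delta_pos": [0.1, -3.6, 0], "turn": 0.05, "jaw": -0.3}]}}

```text
time: 2.53
tool_pos: [0.5996, 0.1294, 0.238]
tcp_rot: [0.259, 3.13, 0.001]
wrist_force: [0.5, 0.7, -1.3]
width: 0.352
grip_force: 0.4
```

>>> {"api": "drive_tool", "payload": {"increments": [{"delta_pos": [0.2, -5.8, 0], "turn": 0.08, "jaw": -0.3}, {"delta_pos": [0.2, -5.8, 0], "turn": 0.08, "jaw": -0.3}, {"delta_pos": [0.2, -5.8, 0], "turn": 0.08, "jaw": -0.3}, {"delta_pos": [0.2, -5.8, 0], "turn": 0.08, "jaw": -0.3}, {"delta_pos": [0.2, -5.8, 0], "turn": 0.08, "jaw": -0.3}, {"delta_pos": [0.2, -5.8, 0], "turn": 0.08, "jaw": -0.3}, {"delta_pos": [0.2, -5.8, 0], "turn": 0.08, "jaw": -0.3}, {"delta_pos": [0.2, -5.8, 0], "turn": 0.08, "jaw": -0.3}]}}

```text
time: 3.2
tool_pos: [0.5792, 0.0888, 0.2384]
tcp_rot: [1.232, 2.887, 0.004]
wrist_force: [2.4, 1.8, -2.6]
width: 0.35
grip_force: 1.3
```

>>> {"api": "drive_tool", "payload": {"increments": [{"delta_pos": [0.2, -5.8, 0], "turn": 0.08, "jaw": -0.3}, {"delta_pos": [0.2, -5.8, 0], "turn": 0.08, "jaw": -0.3}, {"delta_pos": [0.2, -5.8, 0], "turn": 0.08, "jaw": -0.3}, {"delta_pos": [0.1, -3.6, 0], "turn": 0.05, "jaw": -0.3}, {"delta_pos": [0.1, -3.6, 0], "turn": 0.05, "jaw": -0.3}, {"delta_pos": [0.1, -3.6, 0], "turn": 0.05, "jaw": -0.3}, {"delta_pos": [0, 0, 0], "turn": 0, "jaw": -0.3}, {"delta_pos": [0, 0, 0], "turn": 0, "jaw": -0.3}]}}

```text
time: 3.87
tool_pos: [0.5553, 0.0734, 0.2382]
tcp_rot: [1.761, 2.6, 0.002]
wrist_force: [1.0, -0.3, -0.8]
width: 0.352
grip_force: 0.4
```

```bash
python3 - <<'E'
from h import *
w=par('w1.png'); C=np.array([.5279,.1397])
for n,u,z in(('bush',(291,210),.038),('hole',(369,91),.052)):
    q=atz(w,*u,z)[:2]-C; print(n,np.hypot(*q),np.arctan2(q[1],q[0]))
grab('scene','s2.png');c=grab('wrist','w2.png')
a=cv2.imread('pics/s2.png')[170:310,200:370];a=cv2.resize(a,None,fx=2.6,fy=2.6,interpolation=cv2.INTER_CUBIC)
b=cv2.imread('pics/w2.png')[:364,:350]
cv2.imwrite('pics/m2.png',np.hstack([a,b]));print(a.shape,b.shape)
E
```

```text
bush 0.10442242878960675 0.40460409793085955
hole 0.10541821024460718 1.7572609636191192
(364, 442, 3) (364, 350, 3)
```

View pics/m2.png

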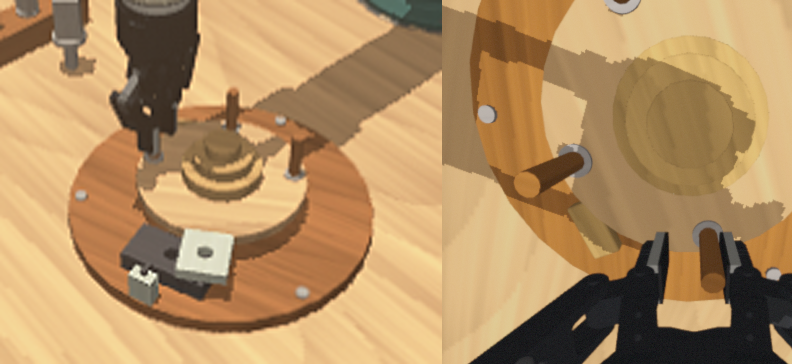

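The turntable has followed: the tab hole is at mosaic (205,251), about 20° from the pointer at (143,272). I'll compute what's left.

```bash
python3 - <<'E'
from h import *
S=par('s2.png'); C=np.array([.5279,.1397])
q=atz(S,205/2.6+200,251/2.6+170,.052)[:2]-C;print(np.hypot(*q),np.arctan2(q[1],q[0]))
q=atz(S,143/2.6+200,267/2.6+170,.048)[:2]-C;print('ptr',np.hypot(*q),np.arctan2(q[1],q[0]))
w=par('w2.png')
for u in((713-442,280),(528-442,185)):
  q=atz(w,*u,.102)[:2]-C;print('h',np.hypot(*q),np.arctan2(q[1],q[0])%6.283)
s=bot.read_state();q=s['tool_pos'][:2]-C;print('tcp',np.hypot(*q),np.arctan2(q[1],q[0])%6.283)
E
```

```text
0.10630983340026973 0.7042393037304884
ptr 0.14170408503914078 0.32896376977427416
h 0.06945526093327449 5.231362860921346
h 0.07236949577927526 3.835691013441633
tcp 0.0716847252287472 5.104785469124253
```

>>> {"api": "drive_tool", "payload": {"increments": [{"delta_pos": [0.1, -3.6, 0], "turn": 0.05, "jaw": -0.3}, {"delta_pos": [0.1, -3.6, 0], "turn": 0.05, "jaw": -0.3}, {"delta_pos": [0.1, -3.6, 0], "turn": 0.05, "jaw": -0.3}, {"delta_pos": [0.1, -3.6, 0], "turn": 0.05, "jaw": -0.3}, {"delta_pos": [0.1, -3.6, 0], "turn": 0.05, "jaw": -0.3}, {"delta_pos": [0.1, -3.6, 0], "turn": 0.05, "jaw": -0.3}, {"delta_pos": [0.1, -2.2, 0], "turn": 0.03, "jaw": -0.3}, {"delta_pos": [0, -1.4, 0], "turn": 0.02, "jaw": -0.3}]}}

```text
time: 4.63
tool_pos: [0.5307, 0.0683, 0.2374]
tcp_rot: [2.188, 2.252, 0.002]
wrist_force: [1.5, -1.9, 1.3]
width: 0.35
grip_force: 1.1
```

>>> {"api": "drive_tool", "payload": {"increments": [{"delta_pos": [0, 0, 0], "turn": 0, "jaw": -0.3}, {"delta_pos": [0, 0, 0], "turn": 0, "jaw": -0.3}, {"delta_pos": [0, 0, 0], "turn": 0, "jaw": -0.3}]}}

```text
time: 4.88
tool_pos: [0.5305, 0.0684, 0.237]
tcp_rot: [2.187, 2.255, 0.001]
wrist_force: [0.9, -0.0, 1.0]
width: 0.348
grip_force: 0.9
```

```bash
python3 - <<'E'
from h import *
grab('scene','s3.png');c=grab('wrist','w3.png')
a=cv2.imread('pics/s3.png')[225:305,225:325];a=cv2.resize(a,None,fx=4.5,fy=4.5,interpolation=cv2.INTER_CUBIC)
b=cv2.imread('pics/w3.png')[:360,150:500]
cv2.imwrite('pics/m3.png',np.hstack([a,b]));print(a.shape,b.shape)
E
```

```text
(360, 450, 3) (360, 350, 3)
```

View pics/m3.png

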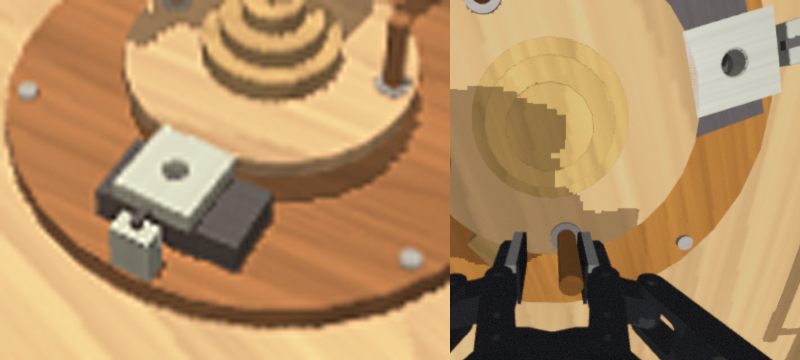

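The hole is at w3 (435,62) and the pointer's dark line at about (483,44). It looks nearly aligned, so I'll work out the numbers.

```bash
python3 - <<'E'
from h import *
C=np.array([.5279,.1397])
f=lambda n,c,u,z:print(n,*(lambda q:(round(np.hypot(*q),4),round(np.arctan2(q[1],q[0]),4)))(atz(c,*u,z)[:2]-C))
w=par('w3.png');S=par('s3.png');s=lambda u,v:(u/4.5+225,v/4.5+225)
f('hole w',w,(435,62),.052);f('ptr w',w,(485,44),.048);f('hole s',S,s(175,169),.052)
f('ptr top front',S,s(136,224),.05);f('tower w',w,(403-150-150+150,0),.1)
f('towertop',w,(548-300,126),.096)
g=cv2.resize(cv2.imread('pics/w3.png')[0:110,370:512],None,fx=5.6,fy=5.4,interpolation=cv2.INTER_CUBIC);cv2.imwrite('pics/z3.png',g)
E
```

```text
hole w 0.1044 0.3503
ptr w 0.1371 0.3586
hole s 0.1069 0.3519
ptr top front 0.1482 0.3621
tower w 0.0445 1.5983
towertop 0.0021 2.628
```

View pics/z3.png

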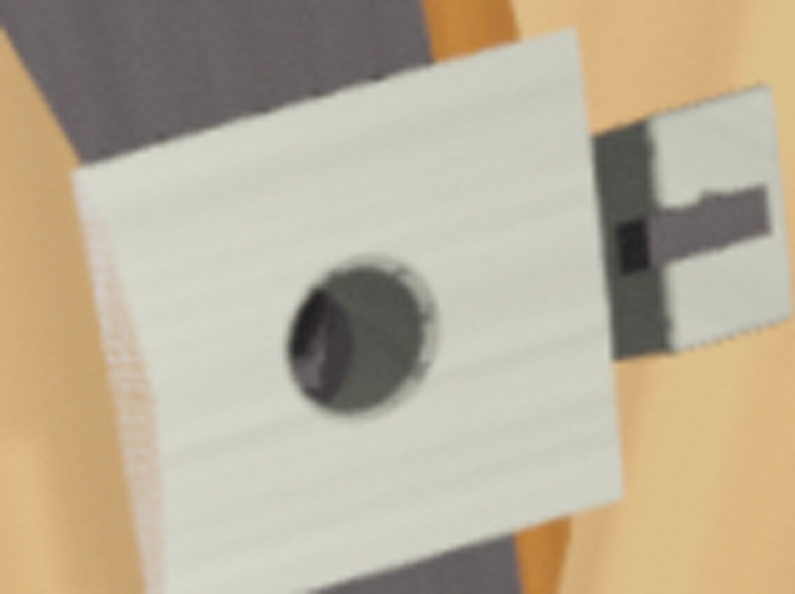

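```bash
python3 - <<'E'
from h import *
C=np.array([.5279,.1397]);w=par('w3.png')
z=lambda u,v:(u/5.6+370,v/5.4)
a=atz(w,*z(655,240),.048)[:2];b=atz(w,*z(768,210),.048)[:2];h=atz(w,*z(363,335),.052)[:2]
for p in(a,b,h):q=p-C;print(p.round(4),np.hypot(*q).round(4),np.arctan2(q[1],q[0]).round(4))
for n,u,zz in(('corner',(772,88),.048),('corner',(792,318),.048),('c3',(650,120),.048),('c4',(675,352),.048),('tabA',(575,28),.052),('tabB',(622,498),.052)):
  p=atz(w,*z(*u),zz)[:2];q=p-C;print(n,p.round(4),np.hypot(*q).round(4),np.arctan2(q[1],q[0]).round(4))
E
```

```text
[0.6575 0.1877] 0.1382 0.3546
[0.6694 0.1918] 0.1508 0.3527
[0.6258 0.1755] 0.1043 0.3504
corner [0.667  0.2033] 0.153 0.4289
corner [0.6749 0.1816] 0.1529 0.2779
c3 [0.6543 0.1989] 0.1396 0.4378
c4 [0.6625 0.1771] 0.1397 0.2712
tabA [0.6416 0.205 ] 0.1311 0.5215
tabB [0.657  0.1618] 0.131 0.1695
```

Pointer line is at 0.354 rad and the hole at 0.350 rad, so the offset is about 0.4 mm with the table at rest: step 1 is done. I'll back off, lift and go look at the pin.

>>> {"api": "drive_tool", "payload": {"increments": [{"delta_pos": [0, 5, 0], "turn": 0, "jaw": -0.3}, {"delta_pos": [0, 0, -25], "turn": 0, "jaw": -0.3}, {"delta_pos": [0, 0, -35], "turn": 0, "jaw": -0.3}, {"delta_pos": [0, 0, -35], "turn": 0, "jaw": 0.2}, {"delta_pos": [0, 0, -35], "turn": 0, "jaw": 0.2}, {"delta_pos": [-16, 0, 0], "turn": 0, "jaw": 0.2}, {"delta_pos": [-32, 2, 0], "turn": 0, "jaw": 0.2}, {"delta_pos": [-35, 3, 0], "turn": 0, "jaw": 0.2}]}}

```text
time: 5.65
tool_pos: [0.5425, -0.014, 0.3674]
tcp_rot: [-2.184, -2.258, -0.001]
wrist_force: [0.5, 0.4, -0.1]
width: 0.6
grip_force: 0.0
```

>>> {"api": "drive_tool", "payload": {"increments": [{"delta_pos": [-35, 3, 0], "turn": 0, "jaw": 0.2}, {"delta_pos": [-35, 3, 0], "turn": 0, "jaw": 0.2}, {"delta_pos": [-35, 3, 0], "turn": 0, "jaw": 0.2}, {"delta_pos": [-35, 3, 0], "turn": 0, "jaw": 0.2}, {"delta_pos": [-35, 3, 0], "turn": 0, "jaw": 0.2}, {"delta_pos": [-35, 3, 0], "turn": 0, "jaw": 0.2}, {"delta_pos": [-30, 3, 0], "turn": 0, "jaw": 0.2}, {"delta_pos": [0, 0, 0], "turn": -0.12, "jaw": 0.2}]}}

```text
time: 6.32
tool_pos: [0.5708, -0.2585, 0.3658]
tcp_rot: [2.052, 2.379, -0.003]
wrist_force: [0.1, -0.2, -0.2]
width: 0.603
grip_force: 0.0
```

>>> {"api": "drive_tool", "payload": {"increments": [{"delta_pos": [0, 0, 0], "turn": -0.12, "jaw": 0.2}, {"delta_pos": [0, 0, 0], "turn": -0.12, "jaw": 0.2}, {"delta_pos": [0, 0, 0], "turn": -0.12, "jaw": 0.2}, {"delta_pos": [0, 0, 0], "turn": -0.12, "jaw": 0.2}, {"delta_pos": [0, 0, 0], "turn": -0.12, "jaw": 0.2}, {"delta_pos": [0, 0, 0], "turn": -0.12, "jaw": 0.2}, {"delta_pos": [0, 0, 0], "turn": -0.12, "jaw": 0.2}, {"delta_pos": [0, 0, 0], "turn": -0.12, "jaw": 0.2}]}}

```text
time: 6.98
tool_pos: [0.5705, -0.2534, 0.3656]
tcp_rot: [-0.707, -3.058, -0.001]
wrist_force: [-0.1, 0.4, -0.9]
width: 0.598
grip_force: 0.0
```

>>> {"api": "drive_tool", "payload": {"increments": [{"delta_pos": [0, 0, 0], "turn": -0.12, "jaw": 0.2}, {"delta_pos": [0, 0, 0], "turn": -0.12, "jaw": 0.2}, {"delta_pos": [0, 0, 0], "turn": -0.12, "jaw": 0.2}, {"delta_pos": [0, 0, 0], "turn": -0.1, "jaw": 0.2}, {"delta_pos": [0, 0, 0], "turn": 0, "jaw": 0.2}, {"delta_pos": [0, 0, 0], "turn": 0, "jaw": 0.2}]}}

```text
time: 7.48
tool_pos: [0.5706, -0.2534, 0.3659]
tcp_rot: [-0.005, -3.14, -0.002]
wrist_force: [0.7, 0.2, 0.3]
width: 0.595
grip_force: 0.0
```

```bash
python3 - <<'E'
from h import *
c=grab('wrist','w4.png')
print(proj(c,[.511,-.254,.085]))
grab('scene','s4.png')
cv2.imwrite('pics/z4.png',cv2.resize(cv2.imread('pics/w4.png'),(800,600),interpolation=cv2.INTER_CUBIC))
E
```

```text
[250.06535911 129.05053247]
```

View pics/z4.png

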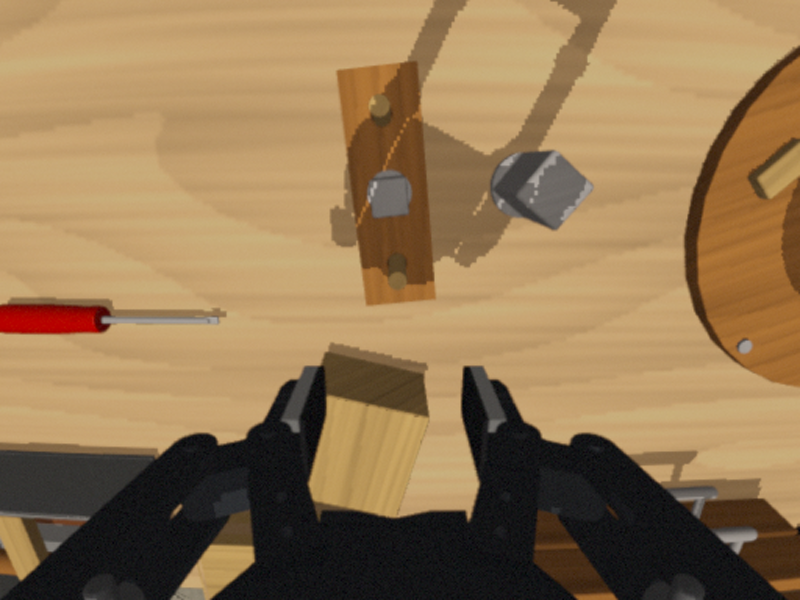

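The wrist view shows the pin's head top at zoom (390,197), dowel tops at (379,103) and (397,281), and the larger look-alike at (540,190), well to the side.

```bash
python3 - <<'E'
from h import *
w=par('w4.png');z=lambda u,v:(u/1.5625,v/1.5625)
p=atz(w,*z(390,197),.085);a=atz(w,*z(379,103),.088);b=atz(w,*z(397,281),.088);d=b-a
print(p,a,b,(a+b)/2,np.linalg.norm(d),np.degrees(np.arctan2(d[1],d[0])))
e=[atz(w,*z(*u),.04) for u in((338,70),(416,62),(367,305),(435,298))]
print(np.mean(e,0),[np.degrees(np.arctan2(*(q[k]))) for q in [[(e[2]-e[0])[[1,0]],(e[3]-e[1])[[1,0]]]] for k in(0,1)])
hs=[atz(w,*z(*u),.085) for u in((367,181),(407,173),(372,218),(411,213))];print(np.mean(hs,0),[np.degrees(np.arctan2((hs[i]-hs[j])[1],(hs[i]-hs[j])[0])) for i,j in((2,0),(3,1))])
print(bot.read_state()['tool_pos'])
E
```

```text
[ 0.50833379 -0.25441118  0.085     ] [ 0.45775143 -0.26010698  0.088     ] [ 0.55841273 -0.25038447  0.088     ] [ 0.50808208 -0.25524573  0.088     ] 0.10112974857813778 5.516880012649626
[ 0.50856658 -0.25482991  0.04      ] [np.float64(5.477731505315793), np.float64(5.782731719753721)]
[ 0.50803321 -0.25485591  0.085     ] [np.float64(6.738165899452269), np.float64(6.2537532831290115)]
[ 0.57069835 -0.25349618  0.36620416]
```

>>> {"api": "drive_tool", "payload": {"increments": [{"delta_pos": [31, -0.6, 0], "turn": 0, "jaw": 0.2}, {"delta_pos": [31.4, -0.7, 0], "turn": -0.095, "jaw": 0.2}, {"delta_pos": [0, 0, 20], "turn": 0, "jaw": 0.2}, {"delta_pos": [0, 0, 35], "turn": 0, "jaw": 0.2}, {"delta_pos": [0, 0, 35], "turn": 0, "jaw": 0.2}, {"delta_pos": [0, 0, 30], "turn": 0, "jaw": 0.2}, {"delta_pos": [0, 0, 15], "turn": 0, "jaw": 0.2}, {"delta_pos": [0, 0, 8], "turn": 0, "jaw": 0.2}]}}

```text
time: 8.25
tool_pos: [0.5068, -0.254, 0.2203]
tcp_rot: [0.145, -3.133, -0.005]
wrist_force: [-0.4, 0.3, 0.3]
width: 0.599
grip_force: 0.0
```

>>> {"api": "drive_tool", "payload": {"increments": [{"delta_pos": [0, 0, 0], "turn": 0, "jaw": -0.2}, {"delta_pos": [0, 0, 0], "turn": 0, "jaw": -0.35}, {"delta_pos": [0, 0, 0], "turn": 0, "jaw": -0.45}, {"delta_pos": [0, 0, 0], "turn": 0, "jaw": -1}, {"delta_pos": [0, 0, 0], "turn": 0, "jaw": -1}, {"delta_pos": [0, 0, 0], "turn": 0, "jaw": -1}, {"delta_pos": [0, 0, 0], "turn": 0, "jaw": -1}, {"delta_pos": [0, 0, 0], "turn": 0, "jaw": -1}], "grip_force": 50}}

```text
time: 8.92
tool_pos: [0.5093, -0.2554, 0.2256]
tcp_rot: [-0.148, 3.135, -0.003]
wrist_force: [-0.1, 0.3, 6.3]
width: 0.252
grip_force: 49.8
```

>>> {"api": "drive_tool", "payload": {"increments": [{"delta_pos": [0, 0, -5], "turn": 0, "jaw": -1}, {"delta_pos": [0, 0, -15], "turn": 0, "jaw": -1}, {"delta_pos": [0, 0, -20], "turn": 0, "jaw": -1}, {"delta_pos": [0, 0, -25], "turn": 0, "jaw": -1}, {"delta_pos": [0, 0, -30], "turn": 0, "jaw": -1}, {"delta_pos": [0, 0, -30], "turn": 0, "jaw": -1}, {"delta_pos": [0, 0, -15], "turn": 0, "jaw": -1}, {"delta_pos": [0, 0, 0], "turn": 0, "jaw": -1}]}}

```text
time: 9.58
tool_pos: [0.5095, -0.2555, 0.3687]
tcp_rot: [-0.148, 3.131, -0.007]
wrist_force: [1.9, -0.5, -0.1]
width: 0.252
grip_force: 50.5
```

```bash
python3 - <<'E'
from h import *
s=bot.read_state();print(s['tool_pos'],s['width'],s['grip_force'],s['wrist_force'])
M=R.from_rotvec(s['tcp_rot']).as_matrix();print(M.round(4))
C=np.array([.5279,.1397]);t=C+.105*np.array([np.cos(.3515),np.sin(.3515)]);print(t)
d=np.append(t-s['tool_pos'][:2],0);print('tool delta mm',(M.T@d*1000).round(1))
E
```

```text
[ 0.50951784 -0.25545757  0.36872526] 0.25243689513439804 50.47526478767395 [ 1.85631708 -0.53291732 -0.13954695]
[[-0.9955 -0.094   0.0072]
 [-0.0941  0.9956 -0.004 ]
 [-0.0068 -0.0047 -1.    ]]
[0.62648002 0.17585218]
tool delta mm [-157.   418.4   -0.9]
```

>>> {"api": "drive_tool", "payload": {"increments": [{"delta_pos": [-7, 18.4, 0], "turn": 0, "jaw": -1}, {"delta_pos": [-13, 35, 0], "turn": 0, "jaw": -1}, {"delta_pos": [-13, 35, 0], "turn": 0, "jaw": -1}, {"delta_pos": [-13, 35, 0], "turn": 0, "jaw": -1}, {"delta_pos": [-13, 35, 0], "turn": 0, "jaw": -1}, {"delta_pos": [-13, 35, 0], "turn": 0, "jaw": -1}, {"delta_pos": [-13, 35, 0], "turn": 0, "jaw": -1}, {"delta_pos": [-13, 35, 0], "turn": 0, "jaw": -1}]}}

```text
time: 10.25
tool_pos: [0.5804, 0.0184, 0.3615]
tcp_rot: [0.148, -3.135, -0.0]
wrist_force: [1.1, 0.9, -1.4]
width: 0.251
grip_force: 50.5
```

>>> {"api": "drive_tool", "payload": {"increments": [{"delta_pos": [-13, 35, 0], "turn": 0, "jaw": -1}, {"delta_pos": [-13, 35, 0], "turn": 0, "jaw": -1}, {"delta_pos": [-13, 35, 0], "turn": 0, "jaw": -1}, {"delta_pos": [-13, 35, 0], "turn": 0, "jaw": -1}, {"delta_pos": [-7, 15, 0], "turn": 0, "jaw": -1}, {"delta_pos": [0, 0, 25], "turn": 0, "jaw": -1}, {"delta_pos": [0, 0, 30], "turn": 0, "jaw": -1}, {"delta_pos": [0, 0, 0], "turn": 0, "jaw": -1}]}}

```text
time: 10.92
tool_pos: [0.6219, 0.1761, 0.3001]
tcp_rot: [0.149, -3.124, 0.005]
wrist_force: [-1.6, -0.9, -2.8]
width: 0.248
grip_force: 50.4
```

>>> {"api": "drive_tool", "payload": {"increments": [{"delta_pos": [0, 0, 0], "turn": 0, "jaw": -1}, {"delta_pos": [0, 0, 0], "turn": 0, "jaw": -1}, {"delta_pos": [0, 0, 0], "turn": 0, "jaw": -1}]}}

```text
time: 11.17
tool_pos: [0.626, 0.1761, 0.3104]
tcp_rot: [-0.147, 3.136, 0.001]
wrist_force: [0.5, -0.1, -1.2]
width: 0.247
grip_force: 50.5
```

```bash
python3 - <<'E'
from h import *
s=bot.read_state();print(s['tool_pos'],s['width'],s['wrist_force'],R.from_rotvec(s['tcp_rot']).as_matrix().round(4))
c=grab('wrist','w5.png')
print(proj(c,[.6265,.1759,.052]),proj(c,s['tool_pos']+np.array([0,0,-.2156])))
cv2.imwrite('pics/z5.png',cv2.resize(c['pixels'][40:340,56:456,::-1],(800,600),interpolation=cv2.INTER_CUBIC))
E
```

```text
[0.62598918 0.17612299 0.3103528 ] 0.24708176807931964 [ 0.48494367 -0.10061124 -1.17692469] [[-9.956e-01 -9.340e-02  2.300e-03]
 [-9.340e-02  9.956e-01  5.000e-04]
 [-2.400e-03  3.000e-04 -1.000e+00]]
[250.71951686 198.13149149] [250.90582689 216.78858693]
```

View pics/z5.png

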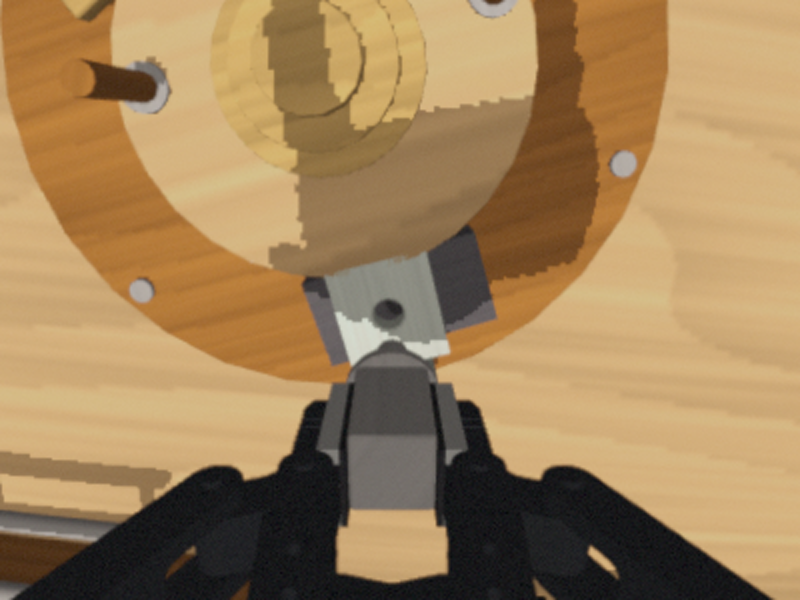

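The hole is at full-image (250.5,196.5) and the shank end sits just below it, its far rim at about (251.5,211). I'll measure the pin's offset in the grip numerically.

```bash
python3 - <<'E'
from h import *
w=par('w5.png');im=cv2.imread('pics/w5.png');g=cv2.cvtColor(im,cv2.COLOR_BGR2GRAY)
print('col252',list(zip(range(184,300,1),g[184:300,252])))
print('row203.. ',[ (r,g[r,236:270].tolist()) for r in(214,)])
h=g[188:206,240:262];print(h)
s=np.array([.62599,.17612,.31035]);M=w['W'];
Rt=np.array([[-.9956,-.0934,.0023],[-.0934,.9956,.0005],[-.0024,.0003,-1]])
P=lambda x,y,zz:proj(w,s+Rt@np.array([x,y,zz])/1000).round(2)
b=215.6
print('headtop near/far',P(11,0,b-75),P(-11,0,b-75),P(11,0,b-75+1))
print('head bottom cam-side',P(11,0,b-35),'collar camside top',P(15,0,b-35),P(15,0,b-30))
print('shank end cam-side',P(5,0,b),P(6,0,b-1))
E
```

```text
col252 [(184, np.uint8(141)), (185, np.uint8(140)), (186, np.uint8(140)), (187, np.uint8(139)), (188, np.uint8(135)), (189, np.uint8(116)), (190, np.uint8(80)), (191, np.uint8(49)), (192, np.uint8(38)), (193, np.uint8(39)), (194, np.uint8(38)), (195, np.uint8(39)), (196, np.uint8(48)), (197, np.uint8(56)), (198, np.uint8(59)), (199, np.uint8(71)), (200, np.uint8(86)), (201, np.uint8(89)), (202, np.uint8(86)), (203, np.uint8(94)), (204, np.uint8(116)), (205, np.uint8(127)), (206, np.uint8(133)), (207, np.uint8(145)), (208, np.uint8(191)), (209, np.uint8(160)), (210, np.uint8(103)), (211, np.uint8(76)), (212, np.uint8(75)), (213, np.uint8(74)), (214, np.uint8(73)), (215, np.uint8(78)), (216, np.uint8(93)), (217, np.uint8(111)), (218, np.uint8(113)), (219, np.uint8(114)), (220, np.uint8(115)), (221, np.uint8(116)), (222, np.uint8(113)), (223, np.uint8(95)), (224, np.uint8(77)), (225, np.uint8(74)), (226, np.uint8(74)), (227, np.uint8(76)), (228, np.uint8(74)), (229, np.uint8(74)), (230, np.uint8(76)), (231, np.uint8(74)), (232, np.uint8(75)), (233, np.uint8(73)), (234, np.uint8(74)), (2
[... 2759 characters left out ...]
 85  93 114
  130 136 139 140]
 [202 196 149 118 103  92  88  89  88  88  87  88  89  88  85  90 106 123
  136 137 137 138]
 [212 208 165 132 118 101  93  89  87  88  89  89  86  90  93 101 118 130
  138 137 138 140]
 [212 211 199 160 141 127 114  97  94  93  92  91  94 101 113 122 129 137
  140 138 137 138]
 [212 213 211 202 196 183 140 123 118 112 107 112 116 117 125 135 136 137
  140 139 137 136]
 [213 213 213 211 210 202 160 146 145 139 128 127 127 130 134 134 137 138
  139 139 137 136]]
headtop near/far [250.59 259.97] [250.65 297.77] [250.6  258.82]
head bottom cam-side [250.84 223.95] collar camside top [250.83 217.97] [250.85 214.73]
shank end cam-side [250.98 211.23] [250.98 210.49]
```

```bash
python3 - <<'E'
from h import *
from scipy.optimize import least_squares
w=par('w5.png');s=np.array([.62599,.17612,.31035])
Rt=R.from_matrix(np.array([[-.9956,-.0934,.0023],[-.0934,.9956,.0005],[-.0024,.0003,-1]])).as_matrix()
P=lambda x,y,z:proj(w,s+Rt@np.array([x,y,z])/1000)
b=215.6
F=[(11,-75,257.3),(-11,-75,294.7),(11,-35,223.2),(15,-30,215.7),(6,-1,209.6)]
def r(p):
    dx,dz,t=p
    return np.array([P(x+dx+t*(z+50),0,b+dz+z)[1]-v for x,z,v in F]+[dz*.5,t*30])
o=least_squares(r,[0,0,0]);print(o.x,o.fun.round(2))
dx,dz,t=o.x
tip=[dx+t*50,0,b+dz]; 
u=P(*tip);k=(P(0,1,b)-P(0,0,b))[0];dy=(251.5-u[0])/k;tip[1]=dy
print('tip tool',np.round(tip,2))
h=atz(w,249.95,196.6,.052);C=np.array([.5279,.1397]);q=h[:2]-C;print('hole',h,np.hypot(*q),np.arctan2(q[1],q[0]))
ht=Rt.T@(h-s)*1000;print('hole tool',ht.round(2),'move',(ht-tip).round(2))
E
```

```text
[ 0.12091568  1.36529485 -0.01508325] [ 0.2   0.45 -0.03 -1.55  0.98  0.68 -0.45]
tip tool [ -0.63   0.38 216.97]
hole [0.62510802 0.17507575 0.052     ] 0.10344488135381319 0.34901972991959096
hole tool [  1.59  -1.03 258.35] move [ 2.22 -1.41 41.38]
```

>>> {"api": "drive_tool", "payload": {"increments": [{"delta_pos": [1.3, -1.4, 5], "turn": 0, "jaw": -1}, {"delta_pos": [0, 0, 12], "turn": 0, "jaw": -1}, {"delta_pos": [0, 0, 12], "turn": 0, "jaw": -1}, {"delta_pos": [0, 0, 7], "turn": 0, "jaw": -1}, {"delta_pos": [0, 0, 0], "turn": 0, "jaw": -1}, {"delta_pos": [0, 0, 0], "turn": 0, "jaw": -1}, {"delta_pos": [0, 0, 0], "turn": 0, "jaw": -1}]}}

```text
time: 11.8
tool_pos: [0.6242, 0.175, 0.2724]
tcp_rot: [0.148, -3.138, 0.0]
wrist_force: [-0.4, -0.4, -2.0]
width: 0.253
grip_force: 50.5
```

>>> {"api": "drive_tool", "payload": {"increments": [{"delta_pos": [0, 0, 1], "turn": 0, "jaw": -1}, {"delta_pos": [0, 0, 1], "turn": 0, "jaw": -1}, {"delta_pos": [0, 0, 1], "turn": 0, "jaw": -1}, {"delta_pos": [0, 0, 1], "turn": 0, "jaw": -1}, {"delta_pos": [0, 0, 1], "turn": 0, "jaw": -1}, {"delta_pos": [0, 0, 1], "turn": 0, "jaw": -1}, {"delta_pos": [0, 0, 0], "turn": 0, "jaw": -1}, {"delta_pos": [0, 0, 0], "turn": 0, "jaw": -1}]}}

```text
time: 12.47
tool_pos: [0.6243, 0.175, 0.2673]
tcp_rot: [-0.148, 3.138, 0.0]
wrist_force: [-0.4, -1.2, 3.7]
width: 0.252
grip_force: 51.2
```

Contact is on the tab's face, close to the hole. I'll feel radially outward under this light load.

>>> {"api": "drive_tool", "payload": {"increments": [{"delta_pos": [-0.5, 0.1, 0], "turn": 0, "jaw": -1}, {"delta_pos": [0, 0, 0], "turn": 0, "jaw": -1}, {"delta_pos": [-0.5, 0.1, 0], "turn": 0, "jaw": -1}, {"delta_pos": [0, 0, 0], "turn": 0, "jaw": -1}]}}

```text
time: 12.8
tool_pos: [0.6253, 0.1753, 0.2664]
tcp_rot: [-0.148, 3.137, 0.0]
wrist_force: [0.3, -0.1, -0.6]
width: 0.246
grip_force: 50.7
```

>>> {"api": "drive_tool", "payload": {"increments": [{"delta_pos": [-0.5, 0.1, 0.5], "turn": 0, "jaw": -1}, {"delta_pos": [0, 0, 0], "turn": 0, "jaw": -1}, {"delta_pos": [-0.5, 0.1, 0], "turn": 0, "jaw": -1}, {"delta_pos": [0, 0, 0], "turn": 0, "jaw": -1}]}}

```text
time: 13.13
tool_pos: [0.6261, 0.1756, 0.2657]
tcp_rot: [0.148, -3.138, 0.0]
wrist_force: [0.0, 0.5, -1.0]
width: 0.251
grip_force: 50.7
```

>>> {"api": "drive_tool", "payload": {"increments": [{"delta_pos": [-0.5, 0.1, 0.5], "turn": 0, "jaw": -1}, {"delta_pos": [0, 0, 0], "turn": 0, "jaw": -1}, {"delta_pos": [-0.5, 0.1, 0], "turn": 0, "jaw": -1}, {"delta_pos": [0, 0, 0], "turn": 0, "jaw": -1}]}}

```text
time: 13.47
tool_pos: [0.6271, 0.1759, 0.2657]
tcp_rot: [-0.148, 3.138, 0.0]
wrist_force: [0.6, -0.0, -1.0]
width: 0.25
grip_force: 50.7
```

>>> {"api": "drive_tool", "payload": {"increments": [{"delta_pos": [0.4, 0, 1], "turn": 0, "jaw": -1}, {"delta_pos": [0, 0, 1], "turn": 0, "jaw": -1}, {"delta_pos": [0, 0, 1], "turn": 0, "jaw": -1}, {"delta_pos": [0, 0, 1], "turn": 0, "jaw": -1}, {"delta_pos": [0, 0, 0], "turn": 0, "jaw": -1}, {"delta_pos": [0, 0, 0], "turn": 0, "jaw": -1}]}}

```text
time: 13.97
tool_pos: [0.6266, 0.1758, 0.2615]
tcp_rot: [0.148, -3.138, 0.0]
wrist_force: [0.7, 1.1, -0.5]
width: 0.251
grip_force: 50.7
```

In the hole, with no load. Next I'll lower onto the shoe.

>>> {"api": "drive_tool", "payload": {"increments": [{"delta_pos": [0, 0, 1.5], "turn": 0, "jaw": -1}, {"delta_pos": [0, 0, 1.5], "turn": 0, "jaw": -1}, {"delta_pos": [0, 0, 1.5], "turn": 0, "jaw": -1}, {"delta_pos": [0, 0, 1], "turn": 0, "jaw": -1}, {"delta_pos": [0, 0, 1], "turn": 0, "jaw": -1}, {"delta_pos": [0, 0, 1], "turn": 0, "jaw": -1}, {"delta_pos": [0, 0, 1], "turn": 0, "jaw": -1}, {"delta_pos": [0, 0, 0], "turn": 0, "jaw": -1}]}}

```text
time: 14.63
tool_pos: [0.6267, 0.1758, 0.2536]
tcp_rot: [0.148, -3.138, 0.0]
wrist_force: [-1.2, -0.9, 2.1]
width: 0.253
grip_force: 51.1
```

```bash
python3 - <<'E'
from h import *
s=bot.read_state();print(s['tool_pos'],s['wrist_force'],s['torque'])
E
```

```text
[0.62674369 0.17582731 0.25361843] [-1.17160594 -0.94717029  2.06357637] [-0.1165815   0.18992767  0.00130242]
```

>>> {"api": "drive_tool", "payload": {"increments": [{"delta_pos": [0.1, 0.4, 0.5], "turn": 0, "jaw": -1}, {"delta_pos": [0.1, 0.4, 0.5], "turn": 0, "jaw": -1}, {"delta_pos": [0.1, 0.4, 0], "turn": 0, "jaw": -1}, {"delta_pos": [0.1, 0.4, 0], "turn": 0, "jaw": -1}, {"delta_pos": [0.1, 0.4, 0], "turn": 0, "jaw": -1}, {"delta_pos": [0.1, 0.4, 0], "turn": 0, "jaw": -1}, {"delta_pos": [0.1, 0.4, 0], "turn": 0, "jaw": -1}]}}

```text
time: 15.22
tool_pos: [0.6264, 0.1774, 0.2535]
tcp_rot: [-0.149, 3.136, -0.004]
wrist_force: [-0.7, -5.5, 6.0]
width: 0.252
grip_force: 51.3
```

>>> {"api": "drive_tool", "payload": {"increments": [{"delta_pos": [0.11, 0.4, 0], "turn": 0, "jaw": -1}, {"delta_pos": [0.11, 0.4, 0], "turn": 0, "jaw": -1}, {"delta_pos": [0, 0, 0], "turn": 0, "jaw": -1}]}}

```text
time: 15.47
tool_pos: [0.6261, 0.1783, 0.2534]
tcp_rot: [-0.148, 3.136, -0.003]
wrist_force: [0.1, -4.6, 5.8]
width: 0.249
grip_force: 51.3
```

>>> {"api": "drive_tool", "payload": {"increments": [{"delta_pos": [0.12, 0.4, 0], "turn": 0, "jaw": -1}, {"delta_pos": [0.12, 0.4, 0], "turn": 0, "jaw": -1}, {"delta_pos": [0, 0, 0], "turn": 0, "jaw": -1}]}}

```text
time: 15.72
tool_pos: [0.6255, 0.1798, 0.2527]
tcp_rot: [-0.147, 3.137, -0.0]
wrist_force: [1.0, -1.2, -0.6]
width: 0.252
grip_force: 50.6
```

The load vanished and the pin sank after about 4 mm, so the bush is found. Gently going down.

>>> {"api": "drive_tool", "payload": {"increments": [{"delta_pos": [0.06, 0.2, 0.7], "turn": 0, "jaw": -1}, {"delta_pos": [0, 0, 0.7], "turn": 0, "jaw": -1}, {"delta_pos": [0, 0, 0.7], "turn": 0, "jaw": -1}, {"delta_pos": [0, 0, 0], "turn": 0, "jaw": -1}]}}

```text
time: 16.05
tool_pos: [0.6247, 0.1805, 0.2492]
tcp_rot: [0.148, -3.137, -0.0]
wrist_force: [0.9, -0.4, -2.2]
width: 0.249
grip_force: 50.5
```

>>> {"api": "drive_tool", "payload": {"increments": [{"delta_pos": [0, 0, 1.5], "turn": 0, "jaw": -1}, {"delta_pos": [0, 0, 1.5], "turn": 0, "jaw": -1}, {"delta_pos": [0, 0, 1.5], "turn": 0, "jaw": -1}, {"delta_pos": [0, 0, 1.5], "turn": 0, "jaw": -1}, {"delta_pos": [0, 0, 0], "turn": 0, "jaw": -1}, {"delta_pos": [0, 0, 0], "turn": 0, "jaw": -1}]}}

```text
time: 16.55
tool_pos: [0.6249, 0.1803, 0.2438]
tcp_rot: [0.148, -3.138, -0.0]
wrist_force: [-0.1, 0.0, -0.9]
width: 0.252
grip_force: 50.5
```

>>> {"api": "drive_tool", "payload": {"increments": [{"delta_pos": [0, 0, 1.2], "turn": 0, "jaw": -1}, {"delta_pos": [0, 0, 1.2], "turn": 0, "jaw": -1}, {"delta_pos": [0, 0, 1.2], "turn": 0, "jaw": -1}, {"delta_pos": [0, 0, 1], "turn": 0, "jaw": -1}, {"delta_pos": [0, 0, 1], "turn": 0, "jaw": -1}, {"delta_pos": [0, 0, 0.8], "turn": 0, "jaw": -1}, {"delta_pos": [0, 0, 0], "turn": 0, "jaw": -1}, {"delta_pos": [0, 0, 0], "turn": 0, "jaw": -1}]}}

```text
time: 17.22
tool_pos: [0.6251, 0.1803, 0.2377]
tcp_rot: [-0.148, 3.138, 0.0]
wrist_force: [1.0, 0.2, -1.8]
width: 0.249
grip_force: 50.6
```

>>> {"api": "drive_tool", "payload": {"increments": [{"delta_pos": [0, 0, 0.5], "turn": 0, "jaw": -1}, {"delta_pos": [0, 0, 0.5], "turn": 0, "jaw": -1}, {"delta_pos": [0, 0, 0.5], "turn": 0, "jaw": -1}, {"delta_pos": [0, 0, 0], "turn": 0, "jaw": -1}]}}

```text
time: 17.55
tool_pos: [0.6251, 0.1803, 0.2376]
tcp_rot: [-0.148, 3.138, 0.0]
wrist_force: [-3.6, -1.8, 7.7]
width: 0.252
grip_force: 51.8
```

The collar is seated (load at z = 0.2376, the expected height). I'll relieve, open and retreat.

>>> {"api": "drive_tool", "payload": {"increments": [{"delta_pos": [0, 0, -1.3], "turn": 0, "jaw": -1}, {"delta_pos": [0, 0, 0], "turn": 0, "jaw": -0.4}, {"delta_pos": [0, 0, 0], "turn": 0, "jaw": -0.2}, {"delta_pos": [0, 0, 0], "turn": 0, "jaw": 0.1}, {"delta_pos": [0, 0, 0], "turn": 0, "jaw": 0.2}, {"delta_pos": [0, 0, 0], "turn": 0, "jaw": 0.2}, {"delta_pos": [0, 0, 0], "turn": 0, "jaw": 0.2}, {"delta_pos": [0, 0, 0], "turn": 0, "jaw": 0.2}], "grip_force": 20}}

```text
time: 18.22
tool_pos: [0.625, 0.1803, 0.2374]
tcp_rot: [0.148, -3.138, 0.0]
wrist_force: [0.1, 0.2, 0.4]
width: 0.6
grip_force: 0.0
```

>>> {"api": "drive_tool", "payload": {"increments": [{"delta_pos": [0, 0, -8], "turn": 0, "jaw": 0.2}, {"delta_pos": [0, 0, -20], "turn": 0, "jaw": 0.2}, {"delta_pos": [0, 0, -30], "turn": 0, "jaw": 0.2}, {"delta_pos": [0, 0, -35], "turn": 0, "jaw": 0.2}, {"delta_pos": [0, 0, -35], "turn": 0, "jaw": 0.2}, {"delta_pos": [-30, 0, 0], "turn": 0, "jaw": 0.2}, {"delta_pos": [-30, 0, 0], "turn": 0, "jaw": 0.2}, {"delta_pos": [0, 0, 0], "turn": 0, "jaw": 0.2}]}}

```text
time: 18.88
tool_pos: [0.6886, 0.1861, 0.3676]
tcp_rot: [-0.147, 3.131, 0.001]
wrist_force: [0.4, 0.6, -1.0]
width: 0.602
grip_force: 0.0
```

>>> {"api": "drive_tool", "payload": {"increments": [{"delta_pos": [0, 0, 0], "turn": 0, "jaw": 0.2}, {"delta_pos": [0, 0, 0], "turn": 0, "jaw": 0.2}, {"delta_pos": [0, 0, 0], "turn": 0, "jaw": 0.2}]}}

```text
time: 19.13
tool_pos: [0.6839, 0.1858, 0.365]
tcp_rot: [0.148, -3.136, 0.0]
wrist_force: [0.3, 0.3, 0.5]
width: 0.597
grip_force: 0.0
```

```bash
python3 - <<'E'
from h import *
s=bot.read_state();print(s['tool_pos'],s['width'],s['wrist_force'])
c=grab('wrist','w6.png');g=cv2.cvtColor(c['pixels'],cv2.COLOR_RGB2GRAY)
for z in(.097,.113,.057):print(z,proj(c,[.6255,.180,z]))
u,v=proj(c,[.6255,.180,.097]).round().astype(int)
r=np.array([atz(c,u+a,v+b,.097)[:2] for a,b in((0,0),(1,0),(0,1))]);print(r)
print(cv2.resize(g[v-30:v+31,u-30:u+31],(31,31),interpolation=cv2.INTER_AREA))
E
```

```text
[0.6838675  0.1858393  0.36502444] 0.5968668732997122 [0.26319227 0.27799719 0.49547824]
0.097 [250.77387533 131.45766759]
0.113 [250.70895056 133.36148039]
0.057 [250.90423776 127.63646944]
[[0.62509084 0.18015917]
 [0.62500882 0.18102513]
 [0.6259448  0.18023949]]
[[147 117 111 107 106 106 106 105 105 105 105 105 105 110 113 118 132 141
  145 142 141 142 145 131  71  64  63  63  63  64  63]
 [127 109 107 105 105 105 107 107 107 106 105 107 111 123 133 141 144 144
  143 143 141 140 144 140  87  63  64  63  60  61  62]
 [119 105 107 111 114 118 117 115 112 114 120 127 135 142 144 144 144 145
  144 143 142 140 144 145 102  62  62  62  61  63  64]
 [123 118 128 130 131 130 135 134 137 137 142 141 141 143 144 145 144 144
  144 143 142 140 142 144 120  64  61  63  63  65  64]
 [124 135 139 142 141 140 141 142 142 139 143 142 142 142 142 141 142 142
  144 143 143 140 141 144 136  76  64  63  64  65  64]
 [ 88 131 141 145 141 141 141 141 142 141 141 142 137 133 127 125 127 128
  135 141 143 142 140 144 141  89  64  64  63  63  62]
 [ 71 113 142 144 141 142 141 141 142 141 139 130 118 119 1
[... 2466 characters left out ...]
   85  83  83  83  83  83  84  84  87  87  89  89  89]
 [ 64  60  65  71  78  84  87 102 136 139 132 123 111  97  88  84  81  76
   78  84  85  83  85  86  89  88  89  89  87  87  86]
 [ 78  78  84  87  87  86  85  89 110 104  93  86  83  83  83  81  68  61
   70  84  84  86  86  88  88  86  86  86  85  84  83]
 [ 86  85  86  85  84  84  83  83  82  82  83  81  86  86  85  82  70  63
   68  91 105 114 123 104  84  83  83  82  84  88  99]
 [ 84  83  84  94  95  84  82  83  82  82  83  87  85  86  87  91  87  64
   70 117 136 136 136 116  85  84  88  95 103 110 114]
 [ 81  82 101 125  98  83  82  83  83  84  86  89  93 111 123 128 119  73
   67 108 135 135 134 128  99 103 113 114 116 114 114]]
```

```bash
python3 -c "
from workcell import bot
print(bot.finish_job())"
```

```text
the job is handed in; nothing more can be done
None
```

I set the tab's hole at the pointer, then found the bush about 4–5 mm anticlockwise and let go of the index pin with its collar seated on the tab. The job was handed in at about 19 s; handing in returned no verdict.

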